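# Press the retaining clip onto the comb-easel pin

### The job

The swivel pin of the comb-frame easel has lost its retainer. Take the small clip with the orange tab from the white tray, lay it flat on the easel's aluminium plate and push it sideways under the pin's head, pushing on gently by feel until it snaps and comes up firm, fully home in the pin's groove (the spring-mounted pin should then still be pushed forward by some 2 mm); then pull it back lightly by its tab, so that the pin gives about 2 mm backward, to check that it holds, and leave it there, seated. Never push or pull with more than 25 N or ram the easel, and leave the blue clip and everything else alone.

Things in the scene. Friction and masses are not known exactly. Their poses are not given: they have to be found in the camera images.
- clip: The clip to fit (about 54 g): flat spring-steel C, 5 mm thick, 33 mm wide, open towards its +x, with an upright orange tab; lies flat, z up, on the tray. Origin: underside, at the centre of its round seat, where the pin's axis is once seated. Pushed on along its +x. Snapping on takes a push of 12 to 22 N, which drops as the jaws pass the neck and rises again when home; pulling off takes 8 N or more.
- clip_tab (a point): Centre of the clip's orange grip tab, 32 mm behind the seat centre (clip x = -32 mm), 20 mm above the clip's underside. The tab is a block 20 mm (clip x) by 12 mm (clip y), from 5 to 34 mm above the underside.
- clip_throat (a point): Middle of the clip's throat between its two sprung jaw tips, at clip x = 7.5 mm, mid-thickness. The throat is 11 mm wide at rest and must spring open to pass the pin's 16 mm neck (the push is highest before this point reaches the pin's axis); flared lips reach on to clip x = 18 mm.
- pin_groove (a point): On the pin's axis at the bottom of its groove, level with the top of the aluminium plate; moves with the pin. x: the way the clip goes in (the clip's +x points along it), z up. Upright steel pin: neck 16 mm diameter; head 26 mm diameter, 6 mm high, starting 8.5 mm above the plate. The groove is that 8.5 mm gap.
- plate (a point): Centre of the flat aluminium plate's top, 45 mm above the table, 10 mm on the -x side of the pin: 100 mm (x) by 70 mm (y), axes as the groove's. The clip slides on it towards the pin. The comb frame stands from about 130 mm on the +x side of the pin.
- pin (a joint): Give of the pin in its soft spring mount along the groove point's x, m: 0 at rest, positive when pushed in the clip's insertion direction, negative when pulled back; spring of 2 N per mm (25 N at 12.5 mm), stops at +-15 mm.
- spare_clip: A larger clip with a blue tab (45 mm wide jaws, same tab and tab position, same axes), not wanted: leave it. It and the right clip may lie on either half of the tray.
- easel: The fixed easel with its grey swivel base 110 x 90 mm; origin on the table under the pin's rest position, x as the groove point's.
- tray: White tray plate, 200 (x) by 270 (y) mm, top 6 mm above the table, front and rear rims 2 mm higher; fixed; origin under its centre.
- jar: Open glass jar, 76 mm diameter, 95 mm high; bystander; origin under its centre.
- water: Water bottle, 66 mm diameter, 200 mm high; bystander; origin under its centre.
- hive_tool: Red-handled hive scraper, 200 mm long, lying; bystander.
- counter: Red hand counter, 48 mm diameter, 34 mm high; bystander.
- washer: Brass washer, 32 mm diameter, 4 mm high; bystander; origin under its centre.
- pen_pot: Clear beaker, 72 mm diameter, 90 mm high; bystander.
- pens_box: Yellow box, 100 x 60 x 30 mm; bystander.
Things that resemble listed ones, but are neither listed nor needed, are in the scene too. Leave any green, purple or yellow look-alike of the clip alone.

How it is judged:
By the outcome, as a careful person would: the job done as asked, in the order asked, and still so for the second after the job is handed in, with the robot touching nothing.
It also fails if it takes over 64 s, if anything falls off the work surface, if the arm or the gripper's body presses on something with over 40 N, if the wrist force passes 120 N, or if a joint passes its speed limit or range.

### The arm

A 6-joint arm with a two-finger parallel gripper is mounted at the origin on the work surface. World frame = base frame: x ahead of the robot, y to its left, z up, the work surface at z = 0. Lengths are in mm, angles in rad, forces in N, time in s.
With the tool pointing down it reaches from about 400 to 925 mm from the base axis. Payload 3.4 kg.
Tool frame: the origin (TCP) lies at the very end of the fingers, on their centre line; the grasp point (between the pads) lies 19 mm behind it; z points along the fingers, y is the line along which they close (so a half turn about z gives the same grasp; the last joint's range is limited). The gripper opens to 85 mm and grips with 20 to 120 N. Pads are 22 mm wide; open, the fingers measure 114 mm over their backs; the gripper's body (76 mm by 85 mm) begins 54 mm behind the grasp point. The pads swing forward as they close: fully open they stand 13 mm farther back than shut.
Start: joints at [1.198, 0.307, 1.506, -0, 1.328, -0.073], TCP at [169.288, 549.52, 231.305] pointing down, gripper open.
Joint ranges: [-3.12, 3.12], [-1.05, 2.28], [0.14, 2.33], [-1.42, 4.57], [0.1, 2.73], [-2.68, 2.68]. Speed limits (rad/s): [2.57, 2.57, 3.14, 3.14, 3.14, 3.14].

### API

Orientations are given as [roll, pitch, yaw] about the fixed x, y, z axes, in that order (R = Rz(yaw) Ry(pitch) Rx(roll)).
In Python, from workcell import state, snapshot, get_calibration, sign_off gives the robot as it stands. The module is installed in compiled form; this text tells all that it offers.
- The arm moves only by the shell command python3 -m jog 'ROWS' [FORCE]. ROWS is JSON, a list of rows, each an object with "turn": the turn, a rotation vector about the tool's x, y, z in units of 5 degrees (1.0 is 5 degrees), a list of three; "offset": the shift along the tool's x, y, z in units of 25 mm (1.0 is 25 mm), a list of three; "fingers": the opening in per cent of the stroke, from 0 (shut) to 100 (fully open). In form: [{"turn": [wx, wy, wz], "offset": [tx, ty, tz], "fingers": fingers}, ...]. A call has 1 to 20 rows; each row is the pose to reach, as a shift and turn from the pose commanded when the call began, along the tool's axes at that moment; what a row does not reach only later rows make up. A row lasts 1/8 s, in which the tool goes at most 62.5 mm and 10.7 degrees, less where a joint would pass 70% of its speed; a pose out of reach is approached as far as the arm can. A call with a gripper value outside its range is refused whole. The fingers move at their own pace and stop on an object; FORCE is the grip in N (left out, the last holds). Time passes only in rows, so rows that repeat a pose let the fingers close. It gives the time, the measured TCP pose, the force, the opening and the grip force at its end, in the units of the state.
- state(): the state, without advancing time (a new reading comes with each control period).
- snapshot(name): name is "scene" or "side" or "wrist"; returns the picture (420x560x3 uint8, red, green, blue); there is no depth.
- get_calibration(name): a dict with "fx", "fy", "cx", "cy" (pixels), "view" (4x4, takes a point from world to camera coordinates); the wrist camera has in their place "T_tool_cam" (4x4, takes a point from camera to tool coordinates, whose origin is the TCP and whose axes are the flange's). Camera axes: x right, y down, z forward; pixel columns grow to the right and rows downward; lengths in mm; the calibration is good to about 2 mm. A picture is of the moment at which its call begins: read the wrist's pose just before it. get_calibration takes no time and is no camera call.
- sign_off(): hands the job in; it is judged then, once.
The state is a dict: "time": time; "joint_positions": joint angles; "dq": joint speeds; "effort": joint torques, N m; "eef_pos": TCP position; "ee_rot": TCP orientation; "contact_force": force on the tool from outside, world axes, zero at the start; "ft_torque": the same for the moment, N m; "opening": finger opening in mm; "finger_force": force on a finger pad.
Only numpy, scipy, OpenCV 4.12 (cv2) and the standard library are available. Lean on these libraries where they do the work, as an engineer would, in place of code of your own. Each camera call takes 0.05 s, during which the arm holds its last target. There are 200 camera calls.

## Working session

There is one attempt and no reset: what is moved stays moved. The work goes in short steps, Python scripts to look and compute and a shell command to move; the robot and the scene stay as the last step left them, time stands still between calls to the robot, and variables do not carry over. Pictures are saved under pics/ and viewed, at most 12 in all, crops included, and the job is handed in when it is done.

```bash
mkdir -p pics; cat > h.py <<'E'
import numpy as np, cv2
from workcell import state, snapshot, get_calibration
from scipy.spatial.transform import Rotation as R
def cam(name, s=None):
    c=get_calibration(name); K=(c['fx'],c['fy'],c['cx'],c['cy'])
    if name=='wrist':
        s=s or state(); T=np.eye(4); T[:3,:3]=R.from_euler('xyz',s['ee_rot']).as_matrix(); T[:3,3]=s['eef_pos']
        M=T@np.array(c['T_tool_cam'])
    else: M=np.linalg.inv(np.array(c['view']))
    return K,M
def ray(C,u,v):
    (fx,fy,cx,cy),M=C; d=M[:3,:3]@np.array([(u-cx)/fx,(v-cy)/fy,1]); return M[:3,3],d
def onz(C,u,v,z):
    o,d=ray(C,u,v); return o+d*(z-o[2])/d[2]
def proj(C,p):
    (fx,fy,cx,cy),M=C; q=np.linalg.inv(M)@np.append(p,1); return np.array([fx*q[0]/q[2]+cx,fy*q[1]/q[2]+cy])
def two(Ca,ua,Cb,ub):
    o1,d1=ray(Ca,*ua);o2,d2=ray(Cb,*ub)
    t=np.linalg.lstsq(np.c_[d1,-d2],o2-o1,rcond=None)[0]
    a,b=o1+t[0]*d1,o2+t[1]*d2
    return (a+b)/2,np.linalg.norm(a-b)
def shot(name,fn):
    s=state(); im=snapshot(name)[:,:,::-1].copy(); cv2.imwrite('pics/'+fn,im); return im,cam(name,s)
E
python3 - <<'E'
from h import *
s=state(); print(s)
a=[]
for n in ('scene','side'):
    im,C=shot(n,n+'0.png'); print(n,C[1][:3,3].round()); 
shot('wrist','wrist0.png')
E
```

```text
{'time': 0.0, 'joint_positions': array([ 1.19847921e+00,  3.07553394e-01,  1.50768092e+00, -1.93768142e-06,
        1.32839981e+00, -7.35130190e-02]), 'dq': array([-0.00066097, -0.0024622 , -0.00158368, -0.00044426,  0.00092398,
        0.0008983 ]), 'effort': array([ 1.18805761e-03, -4.57551026e+01, -2.51914537e+01,  2.84002344e-04,
        1.34111088e-02,  9.40331631e-06]), 'eef_pos': array([169.04172704, 548.85461417, 230.38943081]), 'ee_rot': array([-3.13955656e+00, -1.48064363e-04,  2.84278887e+00]), 'contact_force': array([0.19661752, 0.02801292, 0.17104511]), 'ft_torque': array([-0.05749123, -0.00644834, -0.00196325]), 'finger_force': 0.0, 'opening': 85.41307819848942}
scene [1027.  406.  805.]
side [ 426. 1089. 1113.]
```

View pics/scene0.png

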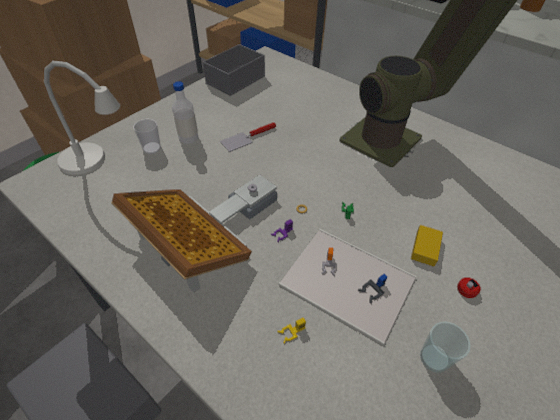

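View pics/side0.png

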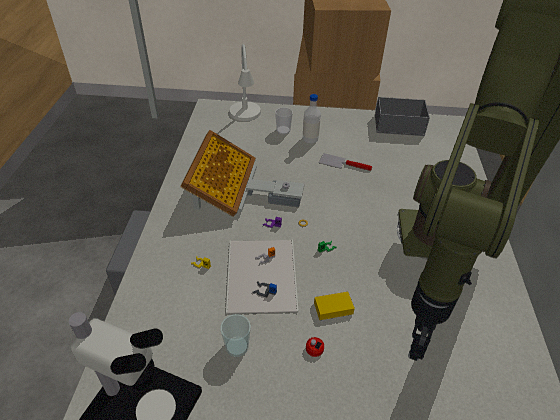

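The scene view shows the orange clip at about (330,258), the blue one at (378,285), and the pin at (253,188). In the side view the orange clip is at (270,253) and the pin at (286,184).

```bash
cat > m.py <<'E'
from h import *
def orange(im):
    h=cv2.cvtColor(im,cv2.COLOR_BGR2HSV); m=cv2.inRange(h,(5,170,120),(16,255,255))
    n,l,st,ce=cv2.connectedComponentsWithStats(m); return [(st[i],ce[i]) for i in range(1,n) if st[i,4]>15]
E
python3 - <<'E'
from m import *
A=cv2.imread('pics/scene0.png');B=cv2.imread('pics/side0.png');Ca=cam('scene');Cb=cam('side')
for im in(A,B): print([(s.tolist(),c.round(1).tolist()) for s,c in orange(im)])
print('pin',two(Ca,(253,187),Cb,(286,184)), onz(Ca,253,187,59),onz(Cb,286,184,59))
for n,C,p in(('A',Ca,(330,255)),('B',Cb,(271,252))): print(n,onz(C,*p,26))
a=cv2.resize(A[150:290,190:350],None,fx=3.5,fy=3.5,interpolation=cv2.INTER_CUBIC)
b=cv2.resize(B[165:275,230:310],None,fx=3,fy=4.45,interpolation=cv2.INTER_CUBIC)
b=cv2.resize(B[165:275,230:310],None,fx=2.9,fy=2.9,interpolation=cv2.INTER_CUBIC)
o=np.zeros((490,560+232,3),np.uint8);o[:,:560]=a;o[:b.shape[0],560:560+b.shape[1]]=b
cv2.imwrite('pics/c.png',o)
E
```

```text
[([328, 248, 5, 7, 29], [330.4, 251.1])]
[([268, 247, 7, 4, 16], [271.2, 248.8])]
pin (array([ 496.30976202, -121.55483413,   64.53984361]), np.float64(2.0389221729761107)) [ 493.21588313 -124.34828399   59.        ] [ 496.36495413 -129.41046623   59.        ]
A [519.11855532 158.40441918  26.        ]
B [518.05936239 155.80801007  26.        ]
```

View pics/c.png

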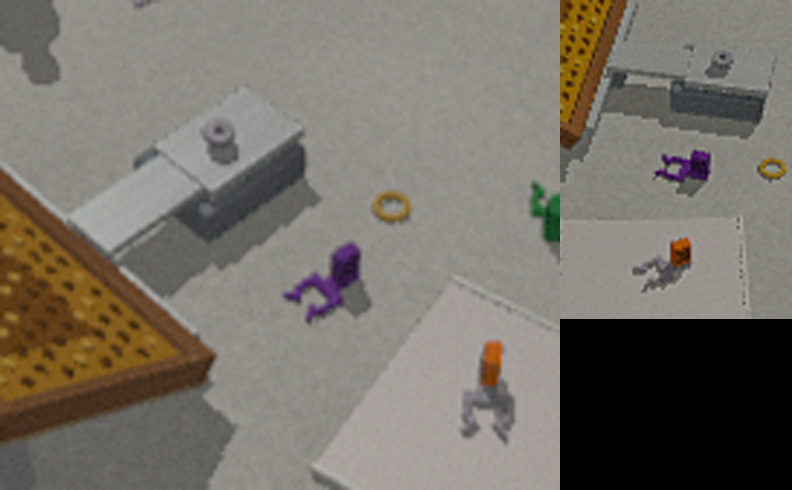

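The crop shows the clip with its tab nearer the robot and its jaws opening away from it. The pin head is at crop (218,132), and the plate lies along the pin-to-comb line.

```bash
python3 - <<'E'
from h import *
Ca=cam('scene');Cb=cam('side')
f=lambda x,y,z:onz(Ca,x/3.5+190-.4,y/3.5+150-.4,z)
g=lambda x,y,z:onz(Cb,(x-560)/2.9+230-.3,y/2.9+165-.3,z)
pl=[f(*p,45) for p in((243,88),(302,130),(213,187),(155,148))]
print(np.array(pl).round(1))
print('g',np.array([g(*p,45) for p in((693,47),(775,52),(768,93),(690,80))]).round(1))
print('tips',f(470,432,8.5),f(504,435,8.5),f(488,440,8.5)); print('tabtop',f(491,347,40),'tabbot',f(488,385,11))
print('g tips',g(636,267,8.5),g(645,288,8.5),'tabtop',g(681,244,40))
t=np.array([518,157]); s=state()
M=R.from_euler('xyz',s['ee_rot']).as_matrix()
print(M.round(3), get_calibration('wrist')['T_tool_cam'])
E
```

```text
[[ 434.7 -155.4   45. ]
 [ 440.   -86.5   45. ]
 [ 532.8  -97.7   45. ]
 [ 532.3 -161.2   45. ]]
g [[ 535.4 -158.    45. ]
 [ 435.4 -160.2   45. ]
 [ 439.5  -85.4   45. ]
 [ 532.9  -97.7   45. ]]
tips [561.45510808 172.53939885   8.5       ] [547.87994317 191.9318864    8.5       ] [558.53507384 185.83785224   8.5       ]
tabtop [513.02954515 151.76147853  40.        ] tabbot [522.42471002 159.91068221  11.        ]
g tips [563.85110799 165.13262511   8.5       ] [550.75668192 192.58554538   8.5       ] tabtop [516.92940176 155.05668535  40.        ]
[[-0.956  0.294 -0.001]
 [ 0.294  0.956 -0.001]
 [ 0.    -0.002 -1.   ]] [[ 3.14196899e-04 -9.52066135e-01 -3.05892099e-01  8.07738016e+01]
 [ 9.99999822e-01  4.54050060e-04 -3.86047376e-04 -4.57433551e-01]
 [ 5.06432959e-04 -3.05891924e-01  9.52066108e-01 -1.43814821e+02]
 [ 0.00000000e+00  0.00000000e+00  0.00000000e+00  1.00000000e+00]]
```

```bash
python3 -m jog '[{"turn":[0,0,-5],"offset":[-9,-5.5,1.6],"fingers":50},{"turn":[0,0,-9.8],"offset":[-17.9,-10.9,3.2],"fingers":50},{"turn":[0,0,-9.8],"offset":[-17.9,-10.9,3.2],"fingers":50},{"turn":[0,0,-9.8],"offset":[-17.9,-10.9,3.2],"fingers":50},{"turn":[0,0,-9.8],"offset":[-17.9,-10.9,3.2],"fingers":50},{"turn":[0,0,-9.8],"offset":[-17.9,-10.9,3.2],"fingers":50},{"turn":[0,0,-9.8],"offset":[-17.9,-10.9,3.2],"fingers":50},{"turn":[0,0,-9.8],"offset":[-17.9,-10.9,3.2],"fingers":50},{"turn":[0,0,-9.8],"offset":[-17.9,-10.9,3.2],"fingers":50},{"turn":[0,0,-9.8],"offset":[-17.9,-10.9,3.2],"fingers":50},{"turn":[0,0,-9.8],"offset":[-17.9,-10.9,3.2],"fingers":50},{"turn":[0,0,-9.8],"offset":[-17.9,-10.9,3.2],"fingers":50}]' 60
python3 - <<'E'
from h import *
im,C=shot('wrist','w1.png'); s=state();print(s['time'],s['eef_pos'],s['ee_rot'],s['opening'])
E
```

```text
time: 1.65
eef_pos: [515.7, 158.3, 151.4]
ee_rot: [3.141, -0.0, -2.584]
contact_force: [0.4, -0.6, 0.4]
opening: 42.5
finger_force: 0.0
1.7 [515.72655312 158.47957069 151.47501614] [ 3.14124994e+00 -1.70236245e-04 -2.58334051e+00] 43.01304726873567
```

View pics/w1.png

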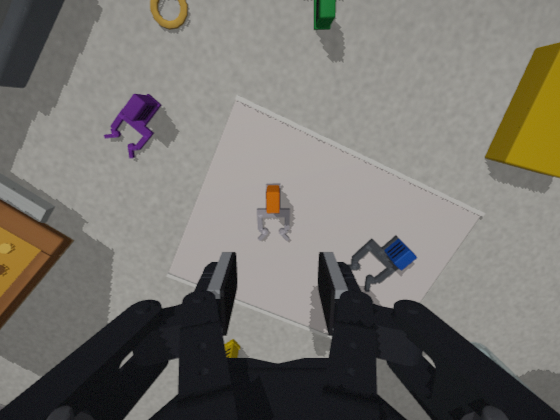

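The wrist view shows the orange tab at (273,199), the clip's jaws opening downwards with tips at about (262,236) and (287,238), and the blue clip clear at (385,260).

```bash
cat > w.py <<'E'
from m import *
def tab(im,C,ztop):
    h=cv2.cvtColor(im,cv2.COLOR_BGR2HSV); m=cv2.inRange(h,(3,150,60),(18,255,255))
    n,l,st,ce=cv2.connectedComponentsWithStats(m); i=1+np.argmin([np.hypot(*(c-(273,199))) if s[4]>80 else 1e9 for s,c in zip(st[1:],ce[1:])])
    return st[i],ce[i],l==i
E
python3 - <<'E'
from w import *
im=cv2.imread('pics/w1.png'); C=cam('wrist')
print(C[0],'nadir',proj(C,C[1][:3,3]-[0,0,100]))
st,ce,m=tab(im,C,40); print(st,ce)
v=im[:,:,2]
for r in range(st[1],st[1]+st[3]): 
    c=np.where(m[r])[0]; print(r,c.min(),c.max(),int(v[r,c].mean()))
# body grey on tray
for p in((257,209),(291,209),(262,236),(287,238)): print(p,onz(C,*p,11).round(1))
cv2.imwrite('pics/z.png',cv2.resize(im[175:255,235:335],None,fx=7,fy=7,interpolation=cv2.INTER_CUBIC))
E
```

```text
(300.31612735968685, 300.31612735968685, 277.07877578139085, 207.29755714526618) nadir [276.94775222 110.93036461]
[266 185  14  28 359] [272.7270195  198.62952646]
185 269 277 140
186 268 278 141
187 267 278 141
188 267 278 142
189 267 279 138
190 267 278 142
191 267 279 145
192 266 279 163
193 266 279 173
194 266 279 170
195 266 279 170
196 266 279 170
197 266 279 170
198 266 279 170
199 267 279 172
200 267 279 171
201 267 279 171
202 267 279 171
203 267 279 171
204 267 279 171
205 267 279 171
206 267 279 170
207 267 279 170
208 266 279 168
209 267 278 174
210 267 278 174
211 267 278 174
212 267 278 168
(257, 209) [536.3 149.5  11. ]
(291, 209) [518.3 178.3  11. ]
(262, 236) [558.6 168.8  11. ]
(287, 238) [546.9 191.8  11. ]
```

View pics/z.png

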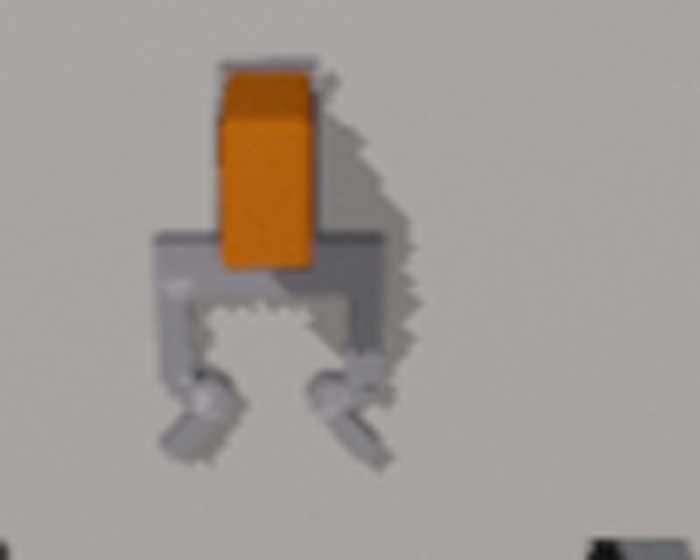

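```bash
python3 - <<'E'
from h import *
C=cam('wrist'); s=state()
t=onz(C,273,202.3,40); print('tab',t)
for a in((266,202.3),(280,202.3),(273,191.7),(273,212.9)): print(onz(C,*a,40))
M=R.from_euler('xyz',s['ee_rot']).as_matrix()
l=onz(C,*(153/7+234.6,235/7+174.6),11);r=onz(C,*(384/7+234.6,235/7+174.6),11);print('width',np.linalg.norm(l-r),'mid',(l+r)/2)
a=M[:,0]*-1; print('mid rel tab along/lat',((l+r)/2-t)@a,((l+r)/2-t)@M[:,1])
print('tool delta /25', M.T@(np.array([t[0],t[1],14])-s['eef_pos'])/25)
E
```

```text
tab [514.26744518 155.06215335  40.        ]
[517.56126924 149.7901589   40.        ]
[510.97355448 160.33425445  40.        ]
[505.99977116 149.94283531  40.        ]
[522.72352579 160.29813216  40.        ]
width 32.83981227995814 mid [527.13341394 162.5520921   11.        ]
mid rel tab along/lat 14.88507732513999 -0.4722664375380296
tool delta /25 [ 0.1209763  -0.08691246  5.49899186]
```

```bash
python3 -m jog '[{"turn":[0,0,0],"offset":[0.12,-0.09,2],"fingers":40},{"turn":[0,0,0],"offset":[0.12,-0.09,4],"fingers":40},{"turn":[0,0,0],"offset":[0.12,-0.09,5],"fingers":40},{"turn":[0,0,0],"offset":[0.12,-0.09,5.5],"fingers":40},{"turn":[0,0,0],"offset":[0.12,-0.09,5.5],"fingers":40},{"turn":[0,0,0],"offset":[0.12,-0.09,5.5],"fingers":5},{"turn":[0,0,0],"offset":[0.12,-0.09,5.5],"fingers":5},{"turn":[0,0,0],"offset":[0.12,-0.09,5.5],"fingers":5},{"turn":[0,0,0],"offset":[0.12,-0.09,5.5],"fingers":5},{"turn":[0,0,0],"offset":[0.12,-0.09,5.5],"fingers":5},{"turn":[0,0,0],"offset":[0.12,-0.09,5.5],"fingers":5}]' 80
```

```text
time: 3.08
eef_pos: [516.5, 154.3, 15.3]
ee_rot: [-3.141, 0.003, -2.585]
contact_force: [-0.8, -0.3, 7.0]
opening: 10.6
finger_force: 78.7
```

```bash
python3 -m jog '[{"turn":[0,0,0],"offset":[0,0,-0.4],"fingers":5},{"turn":[0,0,0],"offset":[0,0,-1.2],"fingers":5},{"turn":[0,0,0],"offset":[0,0,-2.4],"fingers":5},{"turn":[0,0,1.8],"offset":[0.8,-1.3,-4],"fingers":5},{"turn":[0,0,3.6],"offset":[1.6,-2.6,-5.4],"fingers":5},{"turn":[0,0,5.4],"offset":[2.5,-4,-5.4],"fingers":5},{"turn":[0,0,7.2],"offset":[3.25,-5.2,-5.4],"fingers":5},{"turn":[0,0,7.2],"offset":[3.25,-5.2,-5.4],"fingers":5},{"turn":[0,0,7.2],"offset":[3.25,-5.2,-5.4],"fingers":5},{"turn":[0,0,7.2],"offset":[3.25,-5.2,-5.4],"fingers":5}]'
python3 - <<'E'
from h import *
im,C=shot('wrist','w2.png'); s=state();print(s['time'],s['eef_pos'],s['ee_rot'],s['opening'],s['contact_force'])
print(proj(C,[495,-125,45]))
E
```

```text
time: 4.32
eef_pos: [514.9, 1.5, 148.8]
ee_rot: [3.141, -0.0, 3.071]
contact_force: [-0.1, 0.5, -0.7]
opening: 10.4
finger_force: 78.2
4.375 [514.94309017   1.50206871 148.77218109] [ 3.14137541e+00 -2.70783528e-04  3.07155721e+00] 10.413321466538767 [ 0.91068449 -0.01776701 -0.19027457]
[128.08797247 196.50502918]
```

View pics/w2.png

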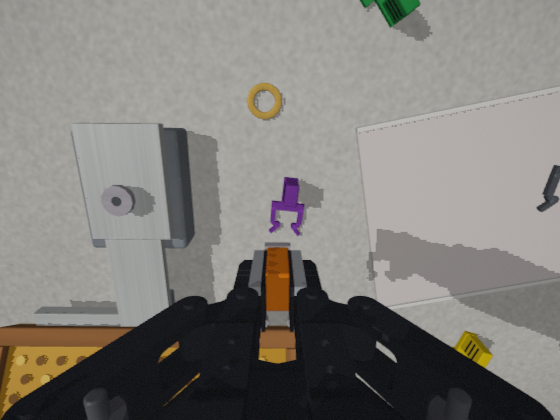

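The wrist view shows the pin head at (118,199), plate corners at about (75,124), (161,123), (168,239) and (92,241), and the clip held straight with its tab at (277,280).

```bash
python3 - <<'E'
from h import *
im=cv2.imread('pics/w2.png'); C=cam('wrist')
cv2.imwrite('pics/z2.png',np.hstack([cv2.resize(im[115:250,60:200],None,fx=4,fy=4,interpolation=cv2.INTER_CUBIC),cv2.resize(im[235:345,250:305],None,fx=4,fy=4.909,interpolation=cv2.INTER_CUBIC)]))
P=np.array([onz(C,*p,45) for p in((75,124),(161,123),(168,239),(92,241))])
print(P.round(1)); print('mid',P.mean(0))
for a,b in((0,3),(1,2)): d=P[b]-P[a]; print(np.linalg.norm(d),np.degrees(np.arctan2(d[1],d[0])))
for a,b in((0,1),(3,2)): d=P[b]-P[a]; print(np.linalg.norm(d),np.degrees(np.arctan2(d[1],d[0]))-90)
print('head',onz(C,118,199.5,59.5))
E
```

```text
[[ 433.  -153.8   45. ]
 [ 437.   -85.5   45. ]
 [ 536.6  -98.    45. ]
 [ 533.8 -166.5   45. ]]
mid [ 485.10886962 -125.93833558   45.        ]
101.51597109138945 -7.1390777651534725
100.32589685056122 -7.1694874995270315
68.48711038251697 -3.353501758767379
68.52290277544815 -2.3575846817589508
head [ 493.42174765 -125.89932665   59.5       ]
```

View pics/z2.png

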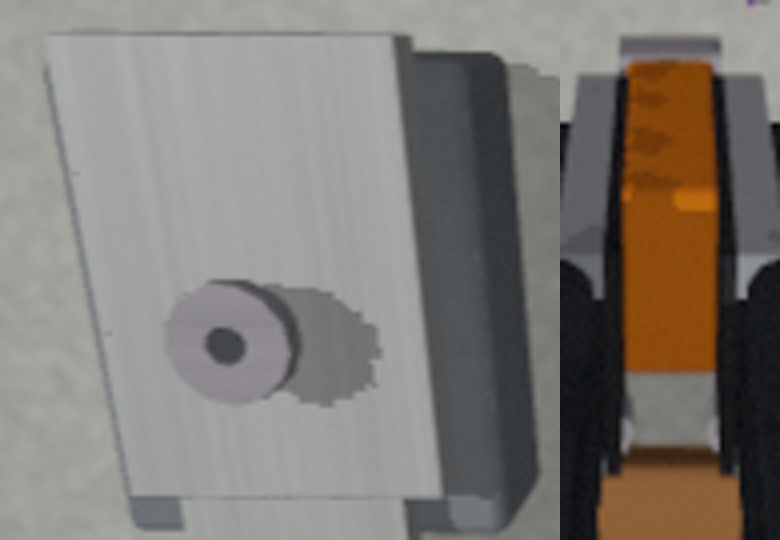

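```bash
python3 - <<'E'
from h import *
C=cam('wrist'); s=state()
q=lambda x,y:(x/4+59.6,y/4+114.6)
P=np.array([onz(C,*q(*p),45) for p in((47,36),(393,36),(441,497),(133,497))])
print(P.round(1)); print('mid',P.mean(0))
for a,b in((0,3),(1,2)): d=P[b]-P[a]; print(np.linalg.norm(d),np.degrees(np.arctan2(d[1],d[0])))
for a,b in((0,1),(3,2)): d=P[b]-P[a]; print(np.linalg.norm(d),np.degrees(np.arctan2(d[1],d[0]))-90)
h=onz(C,*q(228,343),59.5);print('head',h)
# tab in hand: rear edge bottom & top front, zoom2 offsets
z=lambda x,y:((x-560)/4+249.6,y/4.909+234.6)
M=R.from_euler('xyz',s['ee_rot']).as_matrix()
tz=s['eef_pos'][2]
for nm,p,off in(('rear tab top edge L',(625,190),26),('R',(718,190),26),('front L',(622,372),26),('front R',(715,372),26),('body rear L',(620,38),-3),('body rear R',(720,38),-3)):
    print(nm,(M.T@(onz(C,*z(*p),tz+off)-s['eef_pos'])).round(1))
E
```

```text
[[ 432.5 -156.6   45. ]
 [ 437.3  -88.1   45. ]
 [ 536.6  -96.3   45. ]
 [ 531.8 -165.2   45. ]]
mid [ 484.54229776 -126.54170407   45.        ]
99.58289669920669 -4.899524017692557
99.57498449042453 -4.756432828031492
68.76321091355257 -3.994448676806826
69.01198944809356 -3.990884006852866
head [ 494.04949547 -127.19522864   59.5       ]
rear tab top edge L [ 12.2  -4.9 -26. ]
R [ 12.2   5.4 -26. ]
front L [ -7.2  -5.5 -26. ]
front R [ -7.2   5.3 -26. ]
body rear L [14.  -6.6  3. ]
body rear R [14.   6.7  3. ]
```

```bash
python3 -m jog '[{"turn":[0,0,0.08],"offset":[1.8,-2.6,0.3],"fingers":5},{"turn":[0,0,0.08],"offset":[3.59,-5.17,0.6],"fingers":5},{"turn":[0,0,0.08],"offset":[3.59,-5.17,0.6],"fingers":5},{"turn":[0,0,0.08],"offset":[3.59,-5.17,1.6],"fingers":5},{"turn":[0,0,0.08],"offset":[3.59,-5.17,2.6],"fingers":5},{"turn":[0,0,0.08],"offset":[3.59,-5.17,3.15],"fingers":5},{"turn":[0,0,0.08],"offset":[3.59,-5.17,3.15],"fingers":5},{"turn":[0,0,0.08],"offset":[3.59,-5.17,3.15],"fingers":5}]'
python3 - <<'E'
from h import *
s=state();print(s['time'],s['eef_pos'],s['ee_rot'],s['opening'],s['contact_force'])
A,Ca=shot('scene','s3.png');B,Cb=shot('side','d3.png')
p=np.array([494.2,-127.2,59.5]); a=proj(Ca,p).astype(int);b=proj(Cb,p).astype(int)
z=lambda i,c:cv2.resize(i[c[1]-45:c[1]+45,c[0]-50:c[0]+50],None,fx=4,fy=4,interpolation=cv2.INTER_CUBIC)
cv2.imwrite('pics/z3.png',np.hstack([z(A,a),z(B,b)])); print(a,b)
E
```

```text
time: 5.38
eef_pos: [416.8, -121.6, 70.5]
ee_rot: [-3.141, 0.001, 3.064]
contact_force: [-0.1, -0.3, -0.6]
opening: 10.7
finger_force: 78.4
5.375 [ 416.82657238 -121.64291386   70.4521981 ] [-3.14142380e+00  6.47210222e-04  3.06382470e+00] 10.67212601004356 [-0.07192354 -0.27290609 -0.57484866]
[251 186] [286 184]
```

View pics/z3.png

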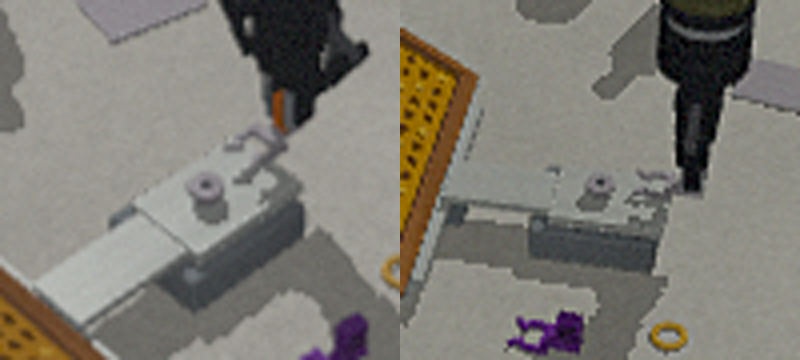

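```bash
python3 -m jog '[{"turn":[0,0,0],"offset":[0,0,0.3],"fingers":5},{"turn":[0,0,0],"offset":[0,0,0.5],"fingers":5},{"turn":[0,0,0],"offset":[0,0,0.56],"fingers":5},{"turn":[0,0,0],"offset":[0,0,0.6],"fingers":5},{"turn":[0,0,0],"offset":[0,0,0.6],"fingers":5}]'; python3 -m jog '[{"turn":[0,0,0],"offset":[0,0,0.03],"fingers":5},{"turn":[0,0,0],"offset":[0,0,0.03],"fingers":5}]'
```

```text
time: 6.1
eef_pos: [416.2, -121.9, 55.0]
ee_rot: [3.142, -0.0, 3.063]
contact_force: [1.0, -1.0, -0.5]
opening: 10.3
finger_force: 78.4
time: 6.35
eef_pos: [416.3, -121.9, 54.4]
ee_rot: [-3.142, 0.0, 3.063]
contact_force: [0.4, -0.3, -1.0]
opening: 10.4
finger_force: 78.4
```

```bash
python3 -m jog '[{"turn":[0,0,0],"offset":[0,0,0.04],"fingers":5},{"turn":[0,0,0],"offset":[0,0,0.04],"fingers":5}]'; python3 -m jog '[{"turn":[0,0,0],"offset":[0,0,0.04],"fingers":5},{"turn":[0,0,0],"offset":[0,0,0.04],"fingers":5}]'
```

```text
time: 6.6
eef_pos: [416.3, -122.0, 54.2]
ee_rot: [-3.141, 0.001, 3.063]
contact_force: [-2.5, 0.7, 9.5]
opening: 10.1
finger_force: 80.1
time: 6.85
eef_pos: [416.2, -122.0, 54.0]
ee_rot: [-3.141, 0.001, 3.063]
contact_force: [-5.5, 1.0, 20.1]
opening: 10.7
finger_force: 81.6
```

```bash
python3 -m jog '[{"turn":[0,0,0],"offset":[0,0.04,-0.07],"fingers":5},{"turn":[0,0,0],"offset":[-0.2,0.04,-0.07],"fingers":5},{"turn":[0,0,0],"offset":[-0.4,0.04,-0.07],"fingers":5},{"turn":[0,0,0],"offset":[-0.6,0.04,-0.07],"fingers":5},{"turn":[0,0,0],"offset":[-0.8,0.04,-0.07],"fingers":5},{"turn":[0,0,0],"offset":[-0.8,0.04,-0.07],"fingers":5}]'
python3 - <<'E'
from h import *
A,Ca=shot('scene','s4.png');B,Cb=shot('side','d4.png')
z=lambda i,c:cv2.resize(i[c[1]-45:c[1]+45,c[0]-50:c[0]+50],None,fx=4,fy=4,interpolation=cv2.INTER_CUBIC)
cv2.imwrite('pics/z4.png',np.hstack([z(A,(251,186)),z(B,(286,184))]))
E
```

```text
time: 7.6
eef_pos: [435.7, -122.3, 54.3]
ee_rot: [3.141, -0.002, 3.063]
contact_force: [-4.5, 1.1, 8.9]
opening: 10.3
finger_force: 79.7
```

View pics/z4.png

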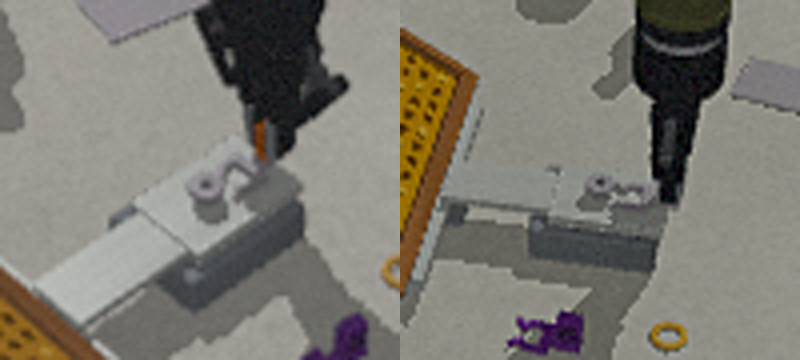

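Both views show the clip flat on the plate, lined up, with its lips just at the pin head.

```bash
python3 -m jog '[{"turn":[0,0,0],"offset":[0,0,-0.03],"fingers":5},{"turn":[0,0,0],"offset":[-0.1,0,-0.03],"fingers":5},{"turn":[0,0,0],"offset":[-0.2,0,-0.03],"fingers":5},{"turn":[0,0,0],"offset":[-0.2,0,-0.03],"fingers":5}]'; python3 -m jog '[{"turn":[0,0,0],"offset":[-0.1,0,0],"fingers":5},{"turn":[0,0,0],"offset":[-0.1,0,0],"fingers":5}]'
```

```text
time: 8.2
eef_pos: [441.7, -123.0, 54.6]
ee_rot: [-3.142, 0.0, 3.063]
contact_force: [0.1, -0.6, -0.4]
opening: 10.4
finger_force: 78.5
time: 8.45
eef_pos: [444.1, -123.2, 54.8]
ee_rot: [-3.142, 0.0, 3.063]
contact_force: [0.3, -0.5, -0.7]
opening: 10.5
finger_force: 78.5
```

```bash
for i in 1 2; do python3 -m jog '[{"turn":[0,0,0],"offset":[-0.05,0,0],"fingers":5},{"turn":[0,0,0],"offset":[-0.1,0,0],"fingers":5},{"turn":[0,0,0],"offset":[-0.1,0,0],"fingers":5}]' | egrep 'pos|contact'; done
```

```text
eef_pos: [446.4, -123.3, 54.8]
contact_force: [-0.3, 0.5, -0.4]
eef_pos: [448.9, -123.5, 54.8]
contact_force: [0.1, 0.3, -0.2]
```

```bash
for i in 1 2 3; do python3 -m jog '[{"turn":[0,0,0],"offset":[-0.05,0,0],"fingers":5},{"turn":[0,0,0],"offset":[-0.1,0,0],"fingers":5},{"turn":[0,0,0],"offset":[-0.1,0,0],"fingers":5}]' | egrep 'pos|contact'; done
```

```text
eef_pos: [450.7, -123.6, 54.7]
contact_force: [-0.9, 0.2, -0.0]
eef_pos: [452.5, -123.7, 54.5]
contact_force: [-4.7, -1.3, 0.4]
eef_pos: [453.7, -123.7, 54.5]
contact_force: [-8.0, -2.4, 3.4]
```

```bash
for i in 1 2 3; do python3 -m jog '[{"turn":[0,0,0],"offset":[-0.04,-0.02,0],"fingers":5},{"turn":[0,0,0],"offset":[-0.06,-0.02,0],"fingers":5},{"turn":[0,0,0],"offset":[-0.06,-0.02,0],"fingers":5}]' | egrep 'pos|contact'; done
```

```text
eef_pos: [453.9, -123.8, 54.5]
contact_force: [-10.7, -0.5, 5.6]
eef_pos: [454.4, -123.9, 54.5]
contact_force: [-11.4, 0.1, 9.5]
eef_pos: [454.8, -124.0, 54.5]
contact_force: [-12.4, 1.8, 11.8]
```

```bash
python3 -m jog '[{"turn":[0,0,0],"offset":[0,0,-0.04],"fingers":5},{"turn":[0,0,0],"offset":[0,0,-0.04],"fingers":5}]' | egrep 'pos|rot|contact'; for i in 1 2; do python3 -m jog '[{"turn":[0,0,0],"offset":[-0.04,0,-0.01],"fingers":5},{"turn":[0,0,0],"offset":[-0.06,0,-0.01],"fingers":5},{"turn":[0,0,0],"offset":[-0.06,0,-0.01],"fingers":5}]' | egrep 'pos|rot|contact'; done
```

```text
eef_pos: [455.4, -124.1, 54.9]
ee_rot: [3.139, -0.01, 3.063]
contact_force: [-10.3, 1.0, 2.5]
eef_pos: [456.1, -124.1, 54.9]
ee_rot: [3.139, -0.011, 3.063]
contact_force: [-11.3, 0.8, 2.2]
eef_pos: [456.3, -124.1, 54.9]
ee_rot: [3.139, -0.014, 3.064]
contact_force: [-14.3, -0.6, 3.7]
```

```bash
for i in 1 2; do python3 -m jog '[{"turn":[0,0,0],"offset":[-0.03,0,-0.015],"fingers":5},{"turn":[0,0,0],"offset":[-0.06,0,-0.015],"fingers":5},{"turn":[0,0,0],"offset":[-0.06,0,-0.015],"fingers":5}]' | egrep 'pos|rot|contact'; done
```

```text
eef_pos: [457.4, -124.1, 55.1]
ee_rot: [3.139, -0.014, 3.063]
contact_force: [-13.6, 0.5, 2.8]
eef_pos: [457.8, -124.0, 55.2]
ee_rot: [3.139, -0.017, 3.064]
contact_force: [-14.3, 0.1, 2.1]
```

```bash
for i in 1 2 3; do python3 -m jog '[{"turn":[0,0,0],"offset":[-0.02,0,-0.015],"fingers":5},{"turn":[0,0,0],"offset":[-0.04,0,-0.015],"fingers":5},{"turn":[0,0,0],"offset":[-0.04,0,-0.015],"fingers":5}]' | egrep 'pos|contact'; done
```

```text
eef_pos: [458.1, -124.0, 55.3]
contact_force: [-15.5, -0.7, 1.2]
eef_pos: [459.0, -124.0, 55.5]
contact_force: [-14.8, -0.6, 0.5]
eef_pos: [459.3, -124.0, 55.6]
contact_force: [-16.6, -1.8, -0.4]
```

```bash
for i in 1 2 3; do python3 -m jog '[{"turn":[0,0,0],"offset":[-0.02,-0.01,-0.005],"fingers":5},{"turn":[0,0,0],"offset":[-0.04,-0.01,-0.005],"fingers":5},{"turn":[0,0,0],"offset":[-0.04,-0.01,-0.005],"fingers":5}]' | egrep 'pos|contact'; done
```

```text
eef_pos: [460.1, -124.1, 55.9]
contact_force: [-16.3, -0.7, 0.7]
eef_pos: [460.7, -124.2, 55.8]
contact_force: [-15.9, -0.3, 0.2]
eef_pos: [468.3, -126.0, 57.1]
contact_force: [-5.5, 1.6, -2.9]
```

Force dropped with a jump of about 8 mm, so it has snapped. Next I lower it back onto the plate and confirm it's firm.

```bash
python3 -m jog '[{"turn":[0,0,0],"offset":[0,0,0.05],"fingers":5},{"turn":[0,0,0],"offset":[0,0,0.08],"fingers":5},{"turn":[0,0,0],"offset":[0,0,0.08],"fingers":5}]' | egrep 'pos|rot|contact'; for i in 1 2; do python3 -m jog '[{"turn":[0,0,0],"offset":[-0.04,0,0],"fingers":5},{"turn":[0,0,0],"offset":[-0.06,0,0],"fingers":5},{"turn":[0,0,0],"offset":[-0.06,0,0],"fingers":5}]' | egrep 'pos|rot|contact'; done
```

```text
eef_pos: [469.0, -126.3, 55.8]
ee_rot: [3.14, -0.007, 3.063]
contact_force: [-7.8, 0.3, 0.2]
eef_pos: [469.7, -126.4, 55.7]
ee_rot: [3.14, -0.008, 3.063]
contact_force: [-9.1, 1.7, 2.3]
eef_pos: [470.5, -126.4, 55.7]
ee_rot: [3.14, -0.009, 3.063]
contact_force: [-10.8, -0.3, 3.9]
```

```bash
python3 -m jog '[{"turn":[0,0,0],"offset":[0.08,0,0],"fingers":5},{"turn":[0,0,0],"offset":[0.16,0,0],"fingers":5},{"turn":[0,0,0],"offset":[0.24,0,0],"fingers":5},{"turn":[0,0,0],"offset":[0.24,0,0],"fingers":5},{"turn":[0,0,0],"offset":[0.24,0,0],"fingers":5}]' | egrep 'pos|rot|contact'
python3 -m jog '[{"turn":[0,0,0],"offset":[0.05,0,0.02],"fingers":5},{"turn":[0,0,0],"offset":[0.1,0,0.02],"fingers":5},{"turn":[0,0,0],"offset":[0.1,0,0.02],"fingers":5}]' | egrep 'pos|rot|contact'
```

```text
eef_pos: [467.6, -126.3, 55.9]
ee_rot: [3.14, -0.004, 3.063]
contact_force: [-4.8, 1.3, -2.5]
eef_pos: [466.7, -126.6, 55.9]
ee_rot: [3.141, -0.001, 3.063]
contact_force: [-3.4, 3.5, -1.8]
```

```bash
for i in 1 2 3; do python3 -m jog '[{"turn":[0,0,0],"offset":[0.04,0,0.01],"fingers":5},{"turn":[0,0,0],"offset":[0.08,0,0.01],"fingers":5},{"turn":[0,0,0],"offset":[0.08,0,0.01],"fingers":5}]' | egrep 'pos|contact'; done
```

```text
eef_pos: [465.6, -126.9, 55.9]
contact_force: [-1.8, 5.0, -1.9]
eef_pos: [464.8, -127.1, 56.0]
contact_force: [0.4, 5.2, -0.1]
eef_pos: [463.8, -127.2, 56.1]
contact_force: [2.0, 5.5, -2.7]
```

```bash
for i in 1 2; do python3 -m jog '[{"turn":[0,0,0],"offset":[0.03,0.04,0.01],"fingers":5},{"turn":[0,0,0],"offset":[0.05,0.04,0.01],"fingers":5},{"turn":[0,0,0],"offset":[0.05,0.04,0.01],"fingers":5}]' | egrep 'pos|rot|contact'; done
```

```text
eef_pos: [462.4, -126.6, 55.9]
ee_rot: [-3.14, 0.005, 3.062]
contact_force: [4.4, 2.1, -0.4]
eef_pos: [460.6, -124.9, 55.3]
ee_rot: [-3.141, 0.004, 3.062]
contact_force: [4.5, 3.9, -0.3]
```

```bash
python3 -m jog '[{"turn":[0,0,0],"offset":[0,0,0],"fingers":5},{"turn":[0,0,0],"offset":[0,0,0],"fingers":5}]'
python3 - <<'E'
from h import *
A,Ca=shot('scene','s5.png');B,Cb=shot('side','d5.png');W,_=shot('wrist','w5.png')
z=lambda i,c:cv2.resize(i[c[1]-45:c[1]+45,c[0]-50:c[0]+50],None,fx=4,fy=4,interpolation=cv2.INTER_CUBIC)
cv2.imwrite('pics/z5.png',np.hstack([z(A,(251,186)),z(B,(286,184))]))
E
```

```text
time: 19.7
eef_pos: [460.6, -125.0, 55.3]
ee_rot: [-3.141, 0.004, 3.062]
contact_force: [4.6, 3.7, -0.4]
opening: 10.5
finger_force: 78.5
```

View pics/z5.png

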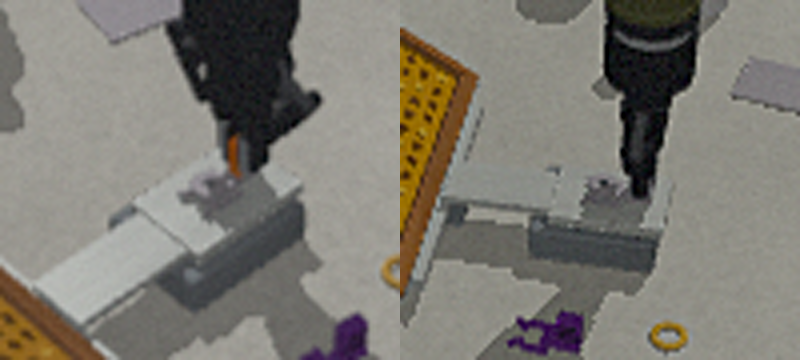

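```bash
python3 -m jog '[{"turn":[0,0,0],"offset":[-0.04,0.02,0],"fingers":5},{"turn":[0,0,0],"offset":[-0.08,0.03,0],"fingers":5},{"turn":[0,0,0],"offset":[-0.12,0.03,0],"fingers":5},{"turn":[0,0,0],"offset":[-0.12,0.03,0],"fingers":5},{"turn":[0,0,0],"offset":[-0.12,0.03,0],"fingers":5}]'
```

```text
time: 20.48
eef_pos: [461.8, -124.4, 54.9]
ee_rot: [-3.141, 0.0, 3.063]
contact_force: [3.0, -1.9, -1.0]
opening: 10.5
finger_force: 78.6
```

```bash
python3 -m jog '[{"turn":[0,0,0],"offset":[-0.04,-0.01,0],"fingers":5},{"turn":[0,0,0],"offset":[-0.08,-0.01,0],"fingers":5},{"turn":[0,0,0],"offset":[-0.08,-0.01,0],"fingers":5}]'
```

```text
time: 20.85
eef_pos: [463.0, -124.3, 54.6]
ee_rot: [3.142, -0.001, 3.063]
contact_force: [0.3, -3.0, -0.6]
opening: 10.4
finger_force: 78.5
```

```bash
python3 -m jog '[{"turn":[0,0,0],"offset":[0,-0.03,0],"fingers":5},{"turn":[0,0,0],"offset":[0,-0.03,0],"fingers":5},{"turn":[0,0,0],"offset":[0,-0.03,0],"fingers":30},{"turn":[0,0,0],"offset":[0,-0.03,0],"fingers":40},{"turn":[0,0,0],"offset":[0,-0.03,0],"fingers":40},{"turn":[0,0,0],"offset":[0,-0.03,0],"fingers":40},{"turn":[0,0,0],"offset":[0,-0.03,-1],"fingers":40},{"turn":[0,0,0],"offset":[0,-0.03,-2.5],"fingers":40},{"turn":[0,0,0],"offset":[-1,-2.5,-4.5],"fingers":40},{"turn":[0,0,0],"offset":[-2,4.5,-5],"fingers":40},{"turn":[0,0,0],"offset":[-2.5,4.5,-5],"fingers":40},{"turn":[0,0,0],"offset":[-2.5,4.5,-5],"fingers":40},{"turn":[0,0,0],"offset":[-2.5,4.5,-5],"fingers":40},{"turn":[0,0,0],"offset":[-2.5,4.5,-5],"fingers":40},{"turn":[0,0,0],"offset":[-2.5,4.5,-5],"fingers":40}]'
python3 - <<'E'
from h import *
W,C=shot('wrist','w6.png');p=proj(C,[494,-127,50]).astype(int);print(p,state()['eef_pos'])
x,y=max(p[0]-60,0),max(p[1]-65,0)
cv2.imwrite('pics/z6.png',cv2.resize(W[y:y+110,x:x+130],None,fx=5,fy=5,interpolation=cv2.INTER_CUBIC));print(x,y)
E
```

```text
time: 22.72
eef_pos: [534.1, -18.0, 179.4]
ee_rot: [-3.141, -0.001, 3.062]
contact_force: [0.1, 0.5, -1.5]
opening: 34.3
finger_force: 0.0
[155 167] [534.14547345 -18.11934475 179.4570868 ]
95 102
```

View pics/z6.png

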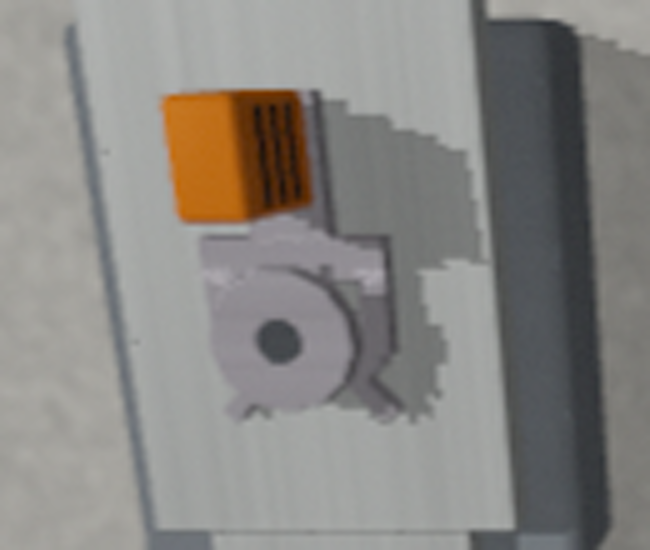

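```bash
python3 - <<'E'
from h import *
C=cam('wrist'); q=lambda x,y:(x/5+94.6,y/5+101.6)
h=onz(C,*q(283,340),59.5); t=np.mean([onz(C,*q(*p),79) for p in((163,97),(232,92),(247,220),(180,222))],0)
d=np.array([.997,-.0767,0]); print(h,t,(h-t)@d,(h-t)@[.0767,.997,0])
l=onz(C,*q(388,238),50);print('bridge rear to pin',(h-l)@d,'lat',(l-h)@[.0767,.997,0])
E
```

```text
[ 494.00318825 -126.98793465   59.5       ] [ 461.42044626 -124.67198883   79.        ] 32.66262680778685 0.19009833439340112
bridge rear to pin 16.7065118592555 lat 17.30335047724357
```

The picture shows the tab centre 32.7 mm behind the pin axis against a nominal 32 mm, with the lips past the head and the pin at rest, so it is seated.

```bash
python3 -c "from workcell import sign_off; print(sign_off())"
```

```text
the job is handed in; nothing more can be done
None
```

The clip snapped home in the pin's groove at a push of about 17 N, held a light pull of 4.6 N (pin about 2.3 mm back by its spring rate), and was left seated and released, with the job handed in at about 23 s.

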